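Fasten the draw latch of a rally spares case

ROBOT

A 7-joint arm with a two-finger parallel gripper is mounted at the origin on the work surface. World frame = base frame: x ahead of the robot, y to its left, z up, the work surface at z = 0. Lengths are in m, angles in rad, forces in N, time in s.
With the tool pointing down it reaches from about 0.425 to 0.8 m from the base axis. Payload 8.3 kg.
Tool frame: the origin (TCP) lies midway between the tips of the shut fingers; the grasp point (between the pads) lies 19 mm behind it; z points along the fingers, y is the line along which they close (so a half turn about z gives the same grasp; the last joint's range is limited). The gripper opens to 85 mm and grips with 20 to 120 N. Pads are 22 mm wide; open, the fingers measure 114 mm over their backs; the gripper's body (76 mm by 85 mm) begins 54 mm behind the grasp point. The pads swing forward as they close: fully open they stand 13 mm farther back than shut.
Start: joints at [1.2, 0.383, 0.016, 1.37, -0.006, 1.388, -0.046], TCP at [0.189, -0.596, 0.231] pointing down, gripper open.
Joint ranges: [-2.95, 2.95], [-0.25, 2.06], [-1.52, 1.56], [0.18, 2.33], [-1.44, 4.58], [0.02, 2.06], [-3.01, 3.01]. Speed limits (rad/s): [2.39, 2.39, 3.01, 3.01, 3.14, 3.14, 3.14].

INTERFACE

Orientations are given as a 3x3 rotation matrix whose columns are the frame's x, y, z axes.
In Python, from cell import * gives the robot as it stands.
- The arm moves only by the tool step_arm, never from a script. Its argument "series" is a list of rows, each an object of numbers: "tx", "ty", "tz": the shift along the world's x, y, z in mm; "rx", "ry", "rz": the turn, a rotation vector about the world's x, y, z in degrees; "gripper": the finger opening in mm, from 0 to 85.4. In form: [{"tx": .., "ty": .., "tz": .., "rx": .., "ry": .., "rz": .., "gripper": ..}, ...]. A call has 1 to 12 rows; each row shifts and turns the commanded pose from where the row before left it; what a row does not reach is not made up. A row lasts 1/8 s, in which the tool goes at most 62.5 mm and 10.7 degrees, less where a joint would pass 70% of its speed; a pose out of reach is approached as far as the arm can. A call is refused whole if a number of a shift passes 62.5 or a number of a turn 10.7, either way. A call with a gripper value outside its range is refused whole. The fingers move at their own pace and stop on an object; "force" is the grip in N (left out, the last holds). Time passes only in rows, so rows that do not move let the fingers close. It gives the time, the measured TCP pose, the force, the opening and the grip force at its end, in the units of the state.
- read_state(): the state, without advancing time (a new reading comes with each control period).
- get_image(name): name is "scene" or "top"; returns the picture (480x640x3 uint8, red, green, blue); there is no depth.
- calibration(name): a dict with "K" (3x3 intrinsics, pixels), "k1" (the pictures are not rectified: a ray, as slopes to the right and down, at radius r is drawn at 1 + k1 r^2 times it, then the intrinsics apply), "R" (3x3) and "t" (3): a world point X has camera coordinates R X + t. Camera axes: x right, y down, z forward; pixel columns grow to the right and rows downward; lengths in m; the calibration is good to about 2 mm. A picture is of the moment at which its call begins. calibration takes no time and is no camera call.
- sign_off(): hands the job in; it is judged then, once.
The state is a dict: "t": time; "q": joint angles; "joint_vel": joint speeds; "joint_efforts": joint torques, N m; "eef_pos": TCP position; "ee_rot": TCP orientation; "contact_force": force on the tool from outside, world axes, zero at the start; "moment": the same for the moment, N m; "gripper_width": finger opening in m; "finger_force": force on a finger pad.
Only numpy, scipy, OpenCV 4.12 (cv2) and the standard library are available. Lean on these libraries where they do the work, as an engineer would, in place of code of your own. Each camera call takes 0.05 s, during which the arm holds its last target. There are 200 camera calls.

TASK

The flight case of spares stands on its hinged edge with the lid ajar on its rubber seal. Take the wire loop of the draw latch over the keeper on the lid and draw it back with the fingers until you feel it catch under the keeper's lip, with a light tug and no more; then press the lever down over centre until it is fully home and holds the lid drawn in. Do not strain the loop or force the lever or the case, and leave everything else on the bench as it stands.

Things in the scene. Friction and masses are not known exactly. Their poses are not given: they have to be found in the camera images.
- case: Black flight case, aluminium edges, 280 mm long (y), 180 mm high, standing on its hinged edge in a low angle-iron cradle; it does not move. Origin at its foot, mid-length, on the split between body and lid. x points from the body half (96 mm deep, x < 0) to the lid half (52 mm deep, x > 0), y along the case, z up. Below, x, y, z in mm are in this frame.
- case_top (a point): Middle of the split line on the level top face (x 0, y 0, z 180). The draw latch sits here on y = 0: steel lever on the body half, wire loop hinged in the lever, steel keeper on the lid half. The top face is free beside the latch except for a wheel nut about 100 to 116 mm away towards +y.
- lever_pivot (a point): Axis of the lever's pivot pin, fixed on the case at x -22, y 0, z 193 (13 mm above the top face); the axis runs along y.
- lever_tip (a point): Point on the pressed face of the lever, 50 mm from the pivot. The lever is a steel strip 26 mm wide (y), from 4 to 64 mm from the pivot, its last 12 mm turned up. The pressed face is 4.5 mm off the pivot's plane: the upper face when shut, the face towards the keeper when the lever stands up.
- bail_bar (a point): Middle of the loop's crossbar. The loop is a U of 4 mm round steel wire: two straight parallel legs, 40 mm over their outsides (36 between middles), 57 mm from its pin to the crossbar's middle. The legs pass outside the lever and can be gripped across, from above, near the crossbar. Pulled out taut and level, with the lever fully over, the crossbar's middle reaches x = 42.
- bail_pin (a point): Middle of the pin on which the loop turns, in the lever, 11 mm from the lever's pivot: with the lever shut it lies towards -x of the pivot and 1 mm lower (4 degrees); it turns about the pivot with the lever.
- lid_top (a point): Point of the lid's top face on its edge at the split, y 0. The keeper stands on this face: a steel post 20 mm wide (y), 4 mm thick, 13 mm high, with a 3 mm thick lip on top (16 mm high in all) reaching 2.5 mm past the post towards +x. The post's far (+x) face is 19 mm from this point, give or take 3.5 mm: its foot is slotted, and where it is set is not measured.
- lever (a joint): Lever angle: 0 = shut, flat, pointing to -x; grows as its tip swings up and over towards the lid, to a stop at 2.4 rad (1.57 = upright). Light friction (0.014 N m) holds it. Pulling the loop to +x swings it open, pushing the loop to -x swings it back (1 to 5 N). With the loop caught, pressing it shut takes up to about 12 N at 45 mm from the pivot; below about 0.08 rad it snaps home on a hard stop.
- bail (a joint): Angle of the loop in the lever: lever + bail = 0 means the loop points level to +x; a negative sum is its angle upward. Pin friction (0.01 N m) holds the loop where it is left in the lever, so it rises as the lever is pressed, unless the keeper's lip holds its crossbar down. Caught, the crossbar lies against the post's far face, below the lip, its middle 2 to 11 mm above the lid.
- lid (a joint): Opening angle of the lid about its hinge at the foot (axis along y at x 0, z 0). The stiff rubber seal holds it ajar at about 0.057 rad (10.5 mm at the top); 0 = metal to metal. The seal yields about 1 mm at the top for each 11 N of pull. Drawn in by the latch it ends between 0 and 0.045.
- wheel_nut: Bystander: steel hexagonal wheel nut, 34 mm across, 24 mm high, standing on the case's top face; origin under its centre.
- coil_spring: Bystander: red coil spring standing upright, 68 mm wide, 130 mm high, near the +y end of the case; origin under its centre.
- carton: Bystander: yellow carton 75 x 115 x 60 mm, near the -y end of the case; origin under its centre.
- hub_flange: Bystander: dark steel hub flange, 96 mm wide, 50 mm high, on the bench beyond the lid; origin under its centre.
- spanner: Bystander: steel spanner 190 mm long, lying on the bench on the robot's side of the case.
- tape_roll: Bystander: roll of pale tape, 100 mm wide, 48 mm high, lying flat beyond the lid; origin under its centre.
- spray_can: Bystander: blue spray can, 54 mm wide, 170 mm high, on the left of the bench; origin under its centre.

How it is judged:
On the way:
1. with the fingers on the loop, its crossbar is tugged lightly (2 N or more) against the keeper's post, below the lip, while the lever is still up (z of bail_bar in the frame of case below 0.192 m and x of bail_bar in the frame of case above 0.025 m and value of joint lever above 0.7 rad and contact force between the fingers and bail above 1 N and contact force between bail and keeper_c0 above 2 N), for 0.2 s.
At the end, for the whole second after the job is handed in: the lever lies fully home (below 0.05 rad) and the hooked loop holds the lid drawn in against its seal (lid below 0.046 rad) (value of joint lever below 0.05 rad and value of joint lid below 0.046 rad); the robot touches nothing.
It fails at once if the lever is forced: pressed by the fingers with over 20 N (contact force between the fingers and lever_c0 above 20 N or contact force between the fingers and lever_c1 above 20 N).
It fails at once if the loop is strained: pulled against the keeper's post with over 12 N while the fingers are on it (contact force between the fingers and bail above 1 N and contact force between bail and keeper_c0 above 12 N).
It fails at once if the fingers press on the case or the lid, or the loop on the lid's face or the keeper's lip while they are on it, with over 25 N (contact force between the fingers and case_c0 above 25 N or contact force between the fingers and lid above 25 N or (contact force between the fingers and bail above 1 N and (contact force between bail and lid_c0 above 25 N or contact force between bail and keeper_c1 above 25 N))).
It fails at once if a bystander is pushed away: the wheel nut by over 20 mm, any other by over 30 mm (distance of wheel_nut from where it was at the start of the episode above 0.02 m or distance of any of coil_spring, carton, hub_flange, spanner, tape_roll, spray_can from where it was at the start of the episode above 0.03 m).
It also fails if it takes over 70 s, if anything falls off the work surface, if the arm or the gripper's body presses on something with over 40 N, if the wrist force passes 120 N, or if a joint passes its speed limit or range.

## Working session

There is one attempt and no reset: what is moved stays moved. The work goes in short steps, Python scripts to look and compute and a tool call to move; the robot and the scene stay as the last step left them, time stands still between calls to the robot, and variables do not carry over. Pictures are saved under pics/ and viewed, at most 10 in all, crops included, and the job is handed in when it is done.

Besides the shell and the picture viewer there is one more tool, called after "Emit:" as name([rows], argument=value, ...), one row to a line, values as JSON. step_arm: Moves the arm, as the interface text tells. Its arguments: {"type":"object","properties":{"series":{"type":"array"},"force":{"type":"number"}},"required":["series"]}

```bash
mkdir -p pics; ls
python3 - <<'E'
from cell import *
import cv2,numpy as np
for n in("scene","top"):
    im=get_image(n); cv2.imwrite(f"pics/{n}0.png",im[:,:,::-1]); c=calibration(n); print(n,c)
s=read_state(); print(s)
E
```

```text
pics
scene {'K': array([[470.4671777 ,   0.        , 319.86759677],
       [  0.        , 470.4671777 , 241.38970999],
       [  0.        ,   0.        ,   1.        ]]), 'k1': -0.01019225154789969, 'R': array([[-0.44532749,  0.89510227,  0.02180278],
       [ 0.57019006,  0.30228495, -0.76387637],
       [-0.69033812, -0.32774341, -0.64499421]]), 't': array([ 0.18593732, -0.23683663,  1.36955125])}
top {'K': array([[560.9888719 ,   0.        , 315.47537585],
       [  0.        , 560.9888719 , 239.78669205],
       [  0.        ,   0.        ,   1.        ]]), 'k1': -0.057528184020794904, 'R': array([[ 1.22929990e-02, -9.99924413e-01, -2.26101804e-04],
       [-9.93976377e-01, -1.21952468e-02, -1.08913898e-01],
       [ 1.08902908e-01,  1.56361830e-03, -9.94051161e-01]]), 't': array([0.07142991, 0.54610336, 1.36665837])}
{'t': 0.1, 'q': array([ 1.20012668,  0.38416375,  0.0163667 ,  1.37103759, -0.00630337,
        1.38818435, -0.04650935]), 'joint_vel': array([ 0.00013271, -0.00184719, -0.00105267, -0.00165113,  0.00047081,
        0.00078385, -0.00041593]), 'joint_efforts': array([ 3.87960579e-03, -6.29122925e+01,  8.47930703e-01, -3.72758889e+01,
        1.67700317e-02,  1.04333513e-02, -8.67508970e-05]), 'eef_pos': array([ 0.18924147, -0.59519576,  0.23037796]), 'ee_rot': array([[ 9.52993032e-01,  3.02991722e-01, -5.45856624e-04],
       [ 3.02992213e-01, -9.52991592e-01,  1.65650519e-03],
       [-1.82894125e-05, -1.74402821e-03, -9.99998479e-01]]), 'contact_force': array([-0.32942132,  0.35314753, -0.4415585 ]), 'moment': array([-0.00815963,  0.00320444,  0.01186749]), 'finger_force': 0.0, 'gripper_width': 0.08557201617404049}
```

View pics/scene0.png

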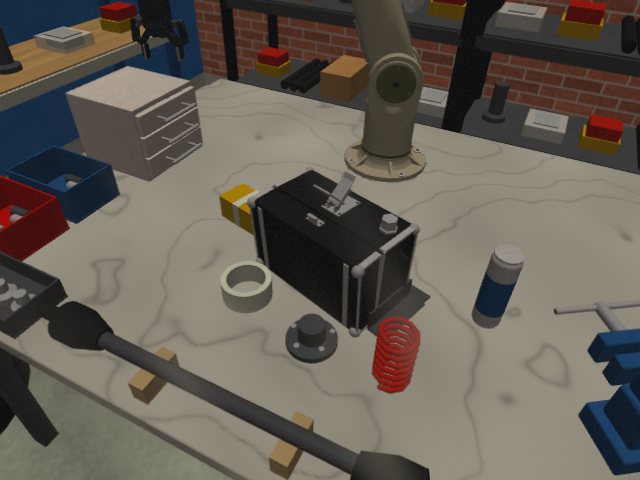

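View pics/top0.png

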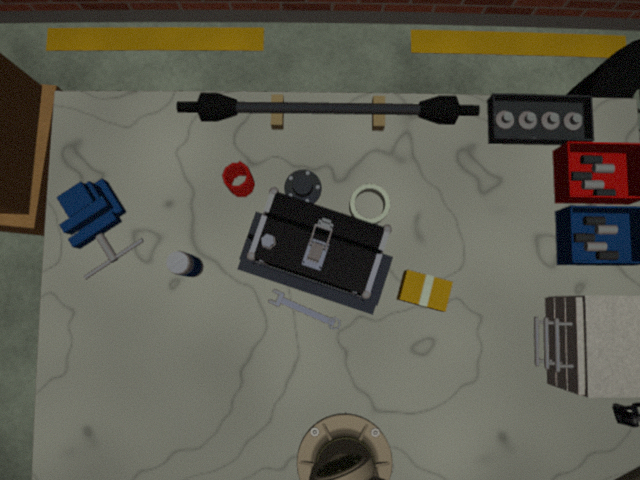

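The case sits around (318,245) in the top view and (335,240) in the scene view. The latch is at about (318,243) in the top view and (340,195) in the scene view. I'll zoom in on both.

```bash
cat > h.py <<'E'
from cell import *
import cv2,numpy as np
def ray(n,uv):
    c=calibration(n);p=(np.array(uv,float)-c["K"][:2,2])/c["K"][0,0]
    q=p.copy()
    for _ in range(10): q=p/(1+c["k1"]*(q@q))
    d=c["R"].T@np.array([q[0],q[1],1]); return -c["R"].T@c["t"],d/np.linalg.norm(d)
def onz(n,uv,z):
    o,d=ray(n,uv); return o+d*(z-o[2])/d[2]
def tri(a,b):
    (o1,d1),(o2,d2)=ray("scene",a),ray("top",b)
    s=np.linalg.lstsq(np.c_[d1,-d2],o2-o1,rcond=None)[0]
    p,q=o1+s[0]*d1,o2+s[1]*d2; return (p+q)/2,np.linalg.norm(p-q)
def proj(n,X):
    c=calibration(n);X=c["R"]@X+c["t"];p=X[:2]/X[2];return p*(1+c["k1"]*(p@p))*c["K"][0,0]+c["K"][:2,2]
def crop(n,x,y,w,h,f,name,im=None):
    im=get_image(n) if im is None else im
    r=cv2.resize(im[y:y+h,x:x+w],None,fx=f,fy=f,interpolation=cv2.INTER_CUBIC)
    r=cv2.convertScaleAbs(r,alpha=1.3,beta=15)
    cv2.imwrite(f"pics/{name}.png",r[:,:,::-1])
E
python3 - <<'E'
from h import *
a=cv2.imread("pics/scene0.png")[:,:,::-1];b=cv2.imread("pics/top0.png")[:,:,::-1]
def prep(im,x,y,w,h,f):
    return cv2.convertScaleAbs(cv2.resize(im[y:y+h,x:x+w],None,fx=f,fy=f,interpolation=cv2.INTER_CUBIC),alpha=1.5,beta=20)
cv2.imwrite("pics/c1.png",np.hstack([prep(a,245,160,190,180,2)[:,:,::-1],prep(b,232,180,170,144,2.5)[:,:,::-1]]) if 360==int(144*2.5) else None)
E
```

```text
(no output)
```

View pics/c1.png

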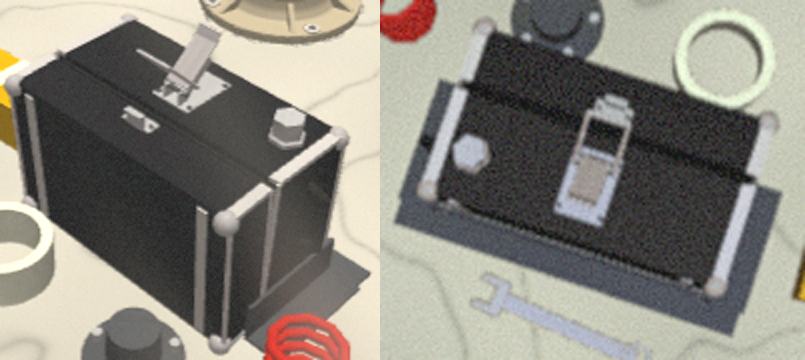

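Run:
```python
from h import *
S=lambda x,y:(245+x/2-.25,160+y/2-.25)
T=lambda x,y:(232+(x-380)/2.5-.3,180+y/2.5-.3)
P=[tri(S(*a),T(*b)) for a,b in [((343,135),(428,188)),((128,20),(715,286)),((223,223),(484,28)),((12,83),(768,121))]]
for p in P: print(p)
B0,B1,L0,L1=[p[0] for p in P]
y=(B0-B1+L0-L1)[:2]; y/=np.linalg.norm(y); print("yaw y axis",np.degrees(np.arctan2(y[1],y[0])))
x=np.array([y[1],-y[0]]); mid=(B0+B1)[:2]/2; ml=(L0+L1)[:2]/2
print(x,"depth",(ml-mid)@x, "mid",mid,ml)
np.save("prelim.npy",np.r_[mid,ml,x])
print("nut",onz("top",T(469,152),.22))
# split lines: top: groove at (463,90),(750,178)
for q in[(463,88),(750,176)]: print("split",onz("top",T(*q),.2))
print("keeper",tri(S(140,118),T(613,103)))
```

```text
(array([0.49277443, 0.22289387, 0.17928995]), np.float64(0.004691652568524003))
(array([ 0.4099566 , -0.03411254,  0.17840375]), np.float64(9.143253126771179e-05))
(array([0.63971262, 0.173302  , 0.17277021]), np.float64(0.0023823798663675))
(array([ 0.55774453, -0.08179016,  0.17429828]), np.float64(0.0004929550939960575))
yaw y axis 72.16257442891516
[ 0.95192951 -0.30631717] depth 0.15517689958042716 mid [0.45136551 0.09439066] [0.59872857 0.04575592]
nut [0.52153956 0.18133359 0.22      ]
split [0.58015904 0.1896044  0.2       ]
split [ 0.50563073 -0.06250642  0.2       ]
keeper (array([0.56915071, 0.05896618, 0.19089317]), np.float64(0.0030252869058899163))
```

Run:
```python
from h import *
a=np.mean([get_image("scene") for _ in range(6)],axis=0).astype(np.uint8);b=np.mean([get_image("top") for _ in range(6)],axis=0).astype(np.uint8)
def prep(im,x,y,w,h,f): return cv2.convertScaleAbs(cv2.resize(im[y:y+h,x:x+w],None,fx=f,fy=f,interpolation=cv2.INTER_CUBIC),alpha=1.5,beta=20)
cv2.imwrite("pics/c2.png",np.hstack([prep(a,295,165,75,70,5.33),prep(b,290,210,60,56,6.67)])[:,:,::-1] if 0 else np.hstack([cv2.resize(prep(a,295,165,75,70,5),(400,373)),cv2.resize(prep(b,290,210,60,56,5),(400,373))])[:,:,::-1])
```

```text
(no output)
```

View pics/c2.png

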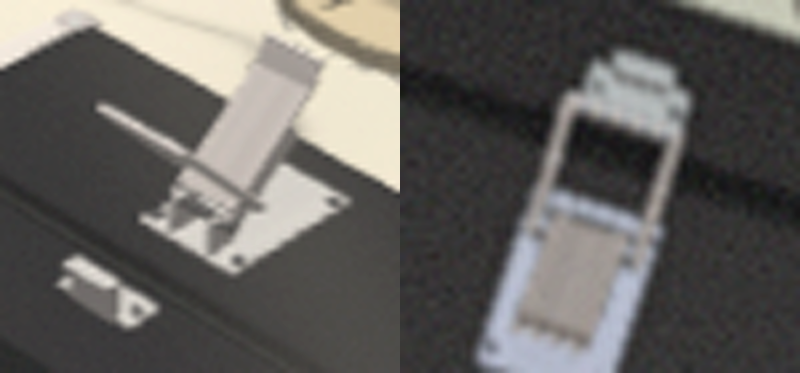

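Run:
```python
from h import *
S=lambda x,y:(295+x/5.333-.4,165+y/5.333-.4)
T=lambda x,y:(290+(x-400)/6.667-.4,210+y/6.667-.4)
v=np.load("prelim.npy");mid=v[:2];x=v[4:];y=np.array([-x[1],x[0]])
def cf(p): d=p[:2]-mid; return (1000*np.r_[d@x-.094,d@y,p[2]]).round(1)
for n,a,b in [("bar",(140,130),(625,114)),("bar-y",(102,105),(685,131)),("bar+y",(180,155),(566,98)),("tip",(295,50),(550,335)),("tip-y",(270,38),(585,345)),("tip+y",(325,55),(515,325)),
 ("plate -x+y?",(348,200),(480,355)),("plate +x+y",(240,270),(548,197)),("plate+x-y",(150,215),(660,232)),("keeper lip",(95,275),(640,65)),
]:
    p,e=tri(S(*a),T(*b)); print(n,p.round(4),round(e*1000,1),cf(p))
```

```text
bar [0.5498 0.0616 0.2433] 0.2 [  9.7  -1.1 243.3]
bar-y [0.544  0.0436 0.2441] 2.5 [  9.7 -20.  244.1]
bar+y [0.5551 0.0796 0.2425] 1.5 [  9.3  17.7 242.5]
tip [0.4792 0.085  0.2418] 1.4 [-64.6  -0.4 241.8]
tip-y [0.4761 0.0741 0.2417] 1.8 [-64.2 -11.7 241.7]
tip+y [0.4819 0.0965 0.2448] 2.4 [-65.6  11.4 244.8]
plate -x+y? [0.4765 0.1083 0.1854] 1.1 [-74.3  21.  185.4]
plate +x+y [0.5289 0.0884 0.1825] 5.0 [-18.4  18.  182.5]
plate+x-y [0.5178 0.0499 0.1853] 2.5 [-17.2 -22.  185.3]
keeper lip [0.572  0.0567 0.1976] 1.2 [ 32.4   1.1 197.6]
```

Emit:
step_arm([
  {"tx": 43,"ty": 33,"tz": 17,"rz": -5.9,"gripper": 60},
  {"tx": 43,"ty": 33,"tz": 17,"rz": -5.9},
  {"tx": 43,"ty": 33,"tz": 17,"rz": -5.9},
  {"tx": 43,"ty": 33,"tz": 17,"rz": -5.9},
  {"tx": 43,"ty": 33,"tz": 17,"rz": -5.9},
  {"tx": 43,"ty": 33,"tz": 17,"rz": -5.9},
  {"tx": 12,"ty": 57},
  {"tx": 12,"ty": 57},
  {"tx": 12,"ty": 57},
  {"tx": 12,"ty": 57},
  {"tx": 12,"ty": 57},
  {"tx": 12,"ty": 57},
], force=20)

```text
invalid input at $.series[0]: expected keys tx, ty, tz, rx, ry, rz, gripper
```

Emit:
step_arm([
  {"tx": 43,"ty": 33,"tz": 17,"rx": 0,"ry": 0,"rz": -5.9,"gripper": 60},
  {"tx": 43,"ty": 33,"tz": 17,"rx": 0,"ry": 0,"rz": -5.9,"gripper": 60},
  {"tx": 43,"ty": 33,"tz": 17,"rx": 0,"ry": 0,"rz": -5.9,"gripper": 60},
  {"tx": 43,"ty": 33,"tz": 17,"rx": 0,"ry": 0,"rz": -5.9,"gripper": 60},
  {"tx": 43,"ty": 33,"tz": 17,"rx": 0,"ry": 0,"rz": -5.9,"gripper": 60},
  {"tx": 43,"ty": 33,"tz": 17,"rx": 0,"ry": 0,"rz": -5.9,"gripper": 60},
  {"tx": 12,"ty": 57,"tz": 0,"rx": 0,"ry": 0,"rz": 0,"gripper": 60},
  {"tx": 12,"ty": 57,"tz": 0,"rx": 0,"ry": 0,"rz": 0,"gripper": 60},
  {"tx": 12,"ty": 57,"tz": 0,"rx": 0,"ry": 0,"rz": 0,"gripper": 60},
  {"tx": 12,"ty": 57,"tz": 0,"rx": 0,"ry": 0,"rz": 0,"gripper": 60},
  {"tx": 12,"ty": 57,"tz": 0,"rx": 0,"ry": 0,"rz": 0,"gripper": 60},
  {"tx": 12,"ty": 57,"tz": 0,"rx": 0,"ry": 0,"rz": 0,"gripper": 60},
], force=20)

```text
t: 2.2
eef_pos: [0.5195, -0.0538, 0.3336]
ee_rot: [[0.952, -0.305, 0.001], [-0.305, -0.952, -0.0], [0.001, -0.0, -1.0]]
contact_force: [0.8, -1.1, -0.5]
gripper_width: 0.0601
finger_force: 0.0
```

Emit:
step_arm([
  {"tx": 9.5,"ty": 38.7,"tz": -10,"rx": 1.53,"ry": 4.77,"rz": 0,"gripper": 60},
  {"tx": 9.5,"ty": 38.7,"tz": -20,"rx": 1.53,"ry": 4.77,"rz": 0,"gripper": 60},
  {"tx": 9.5,"ty": 38.7,"tz": -20,"rx": 1.53,"ry": 4.77,"rz": 0,"gripper": 60},
  {"tx": 0,"ty": 0,"tz": 0,"rx": 0,"ry": 0,"rz": 0,"gripper": 60},
  {"tx": 0,"ty": 0,"tz": 0,"rx": 0,"ry": 0,"rz": 0,"gripper": 60},
])

```text
t: 2.82
eef_pos: [0.5481, 0.06, 0.2834]
ee_rot: [[0.92, -0.305, -0.246], [-0.295, -0.952, 0.079], [-0.258, 0.0, -0.966]]
contact_force: [-0.3, -0.5, 0.8]
gripper_width: 0.0601
finger_force: 0.0
```

Run:
```python
from h import *
s=read_state(); print(s["q"].round(2))
crop("scene",255,100,160,130,4.5,"s2")
```

```text
[ 0.15  0.42 -0.36  1.25  0.02  1.72 -2.08]
```

View pics/s2.png

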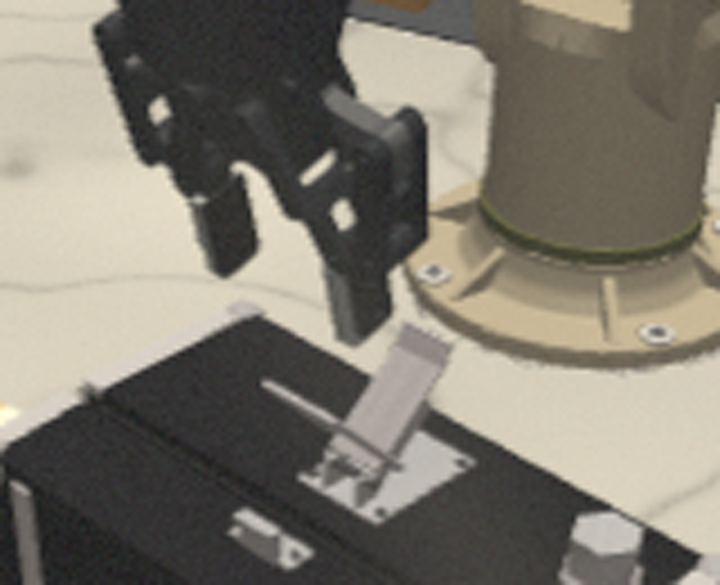

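The picture shows the open fingers' tips at crop (228,272) and (355,340). They are above the raised crossbar, which runs from (265,382) to (332,424). I'll compare this with the projected TCP.

Run:
```python
from h import *
s=read_state();R=s["ee_rot"];p=s["eef_pos"]
f=lambda X:((proj("scene",X)-[255,100])*4.5).round()
for back in(0,.005,.01):
  print(back,[f(p+R@[a,b,-back]) for a in(-.011,.011) for b in(.03,-.03)], f(p))
print("bar",f(np.array([.5498,.0616,.2433])))
a=np.array([.5498,.0616,.2433])-p; print("bar in tool mm",(R.T@a*1000).round(1))
```

```text
0 [array([259., 259.]), array([374., 319.]), array([219., 291.]), array([334., 354.])] [295. 305.]
0.005 [array([256., 249.]), array([373., 309.]), array([216., 282.]), array([332., 344.])] [295. 305.]
0.01 [array([254., 239.]), array([371., 299.]), array([214., 272.]), array([330., 334.])] [295. 305.]
bar [296. 400.]
bar in tool mm [11.4 -2.5 39.3]
```

Emit:
step_arm([
  {"tx": 0,"ty": 2.7,"tz": -16,"rx": 0,"ry": 0,"rz": 0,"gripper": 60},
  {"tx": 0,"ty": 0,"tz": -16,"rx": 0,"ry": 0,"rz": 0,"gripper": 60},
  {"tx": 0,"ty": 0,"tz": -16,"rx": 0,"ry": 0,"rz": 0,"gripper": 60},
  {"tx": 0,"ty": 0,"tz": 0,"rx": 0,"ry": 0,"rz": 0,"gripper": 52},
  {"tx": 0,"ty": 0,"tz": 0,"rx": 0,"ry": 0,"rz": 0,"gripper": 46},
  {"tx": 0,"ty": 0,"tz": 0,"rx": 0,"ry": 0,"rz": 0,"gripper": 43},
  {"tx": 0,"ty": 0,"tz": 0,"rx": 0,"ry": 0,"rz": 0,"gripper": 38},
  {"tx": 0,"ty": 0,"tz": 0,"rx": 0,"ry": 0,"rz": 0,"gripper": 38},
], force=20)

```text
t: 3.88
eef_pos: [0.5481, 0.0614, 0.2356]
ee_rot: [[0.919, -0.307, -0.246], [-0.297, -0.952, 0.078], [-0.258, 0.002, -0.966]]
contact_force: [-1.1, -4.9, 0.8]
gripper_width: 0.0385
finger_force: 11.7
```

Run:
```python
from h import *
s=read_state(); print(s["contact_force"].round(1))
crop("scene",275,130,120,100,6,"s3")
```

```text
[-1.1 -4.9  0.8]
```

View pics/s3.png

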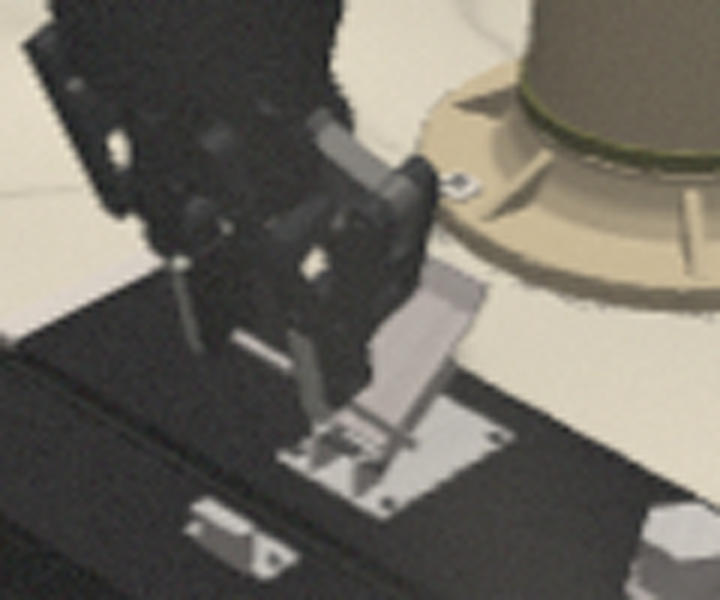

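The fingers are closed on both legs, with the crossbar visible between them from (235,335) to (298,370). I'll check how deep in the pads it sits.

Run:
```python
from h import *
s=read_state();R=s["ee_rot"];p=s["eef_pos"]
f=lambda X:((proj("scene",X)-[275,130])*6).round()
for b in(0,.006,.009,.012):
  for a in(-.004,0,.004):print(b,a,f(p+R@[a,-.018,-b]),f(p+R@[a,.018,-b]))
print("tip corners",[f(p+R@[a,-.021,-.002]) for a in(-.011,.011)])
```

```text
0 -0.004 [330. 390.] [242. 340.]
0 0 [321. 399.] [232. 348.]
0 0.004 [312. 407.] [223. 356.]
0.006 -0.004 [327. 376.] [238. 325.]
0.006 0 [318. 384.] [229. 333.]
0.006 0.004 [309. 392.] [219. 341.]
0.009 -0.004 [326. 368.] [236. 318.]
0.009 0 [317. 377.] [227. 326.]
0.009 0.004 [307. 385.] [218. 334.]
0.012 -0.004 [324. 361.] [235. 311.]
0.012 0 [315. 369.] [225. 319.]
0.012 0.004 [305. 378.] [216. 327.]
tip corners [array([353., 375.]), array([302., 421.])]
```

Emit:
step_arm([
  {"tx": -0.3,"ty": -0.8,"tz": 0,"rx": 0,"ry": 0,"rz": 0,"gripper": 38},
  {"tx": 3.5,"ty": -1.1,"tz": -2,"rx": 0,"ry": 0,"rz": 0,"gripper": 38},
  {"tx": 3.5,"ty": -1.1,"tz": -4,"rx": 0,"ry": 0,"rz": 0,"gripper": 38},
  {"tx": 3.5,"ty": -1.1,"tz": -5,"rx": 0,"ry": 0,"rz": 0,"gripper": 38},
  {"tx": 3.5,"ty": -1.1,"tz": -5,"rx": 0,"ry": 0,"rz": 0,"gripper": 38},
  {"tx": 3.5,"ty": -1.1,"tz": -5,"rx": 0,"ry": 0,"rz": 0,"gripper": 38},
  {"tx": 3.5,"ty": -1.1,"tz": -5,"rx": 0,"ry": 0,"rz": 0,"gripper": 38},
  {"tx": 0,"ty": 0,"tz": 0,"rx": 0,"ry": 0,"rz": 0,"gripper": 38},
], force=20)

```text
t: 4.92
eef_pos: [0.5683, 0.0549, 0.2085]
ee_rot: [[0.919, -0.306, -0.249], [-0.296, -0.952, 0.078], [-0.261, 0.001, -0.965]]
contact_force: [-3.0, -4.4, 0.1]
gripper_width: 0.0379
finger_force: 5.6
```

Run:
```python
from h import *
a=np.mean([get_image("scene") for _ in range(4)],axis=0).astype(np.uint8)
crop("scene",275,130,120,100,6,"s4",a)
s=read_state();R=s["ee_rot"];p=s["eef_pos"];print(s["contact_force"].round(1),s["finger_force"])
f=lambda X:((proj("scene",X)-[275,130])*6).round()
for b in(.002,.006,.010): print(b,f(p+R@[0,-.018,-b]),f(p+R@[0,.018,-b]))
```

```text
[-0.1  0.4 -0.2] 0.0
0.002 [271. 500.] [184. 448.]
0.006 [269. 491.] [181. 438.]
0.01 [267. 481.] [179. 429.]
```

View pics/s4.png

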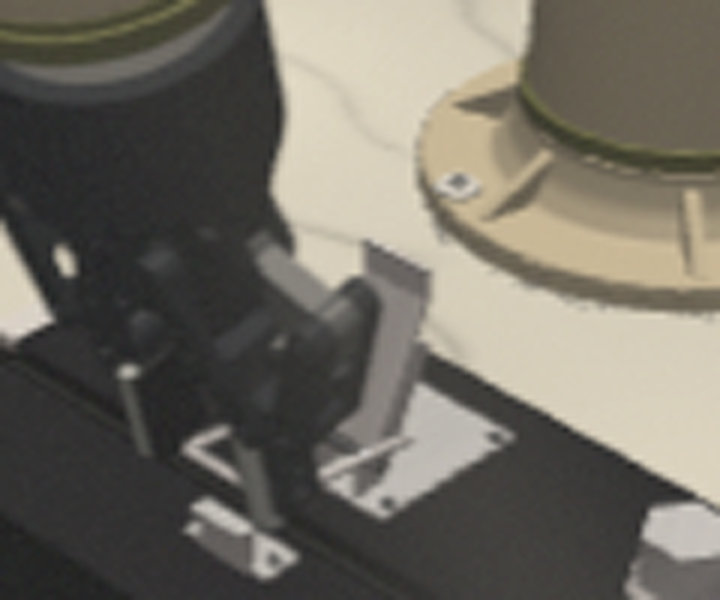

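The loop is still between the fingers, with the crossbar from (185,445) to (240,480) and the keeper just ahead. The 38 mm setting no longer squeezes it, so I'll close further and look at the force.

Emit:
step_arm([
  {"tx": 0,"ty": 0,"tz": 0,"rx": 0,"ry": 0,"rz": 0,"gripper": 33},
  {"tx": 0,"ty": 0,"tz": 0,"rx": 0,"ry": 0,"rz": 0,"gripper": 33},
  {"tx": 0,"ty": 0,"tz": 0,"rx": 0,"ry": 0,"rz": 0,"gripper": 33},
], force=25)

```text
t: 5.5
eef_pos: [0.5686, 0.056, 0.2094]
ee_rot: [[0.92, -0.305, -0.247], [-0.294, -0.952, 0.079], [-0.259, -0.0, -0.966]]
contact_force: [-0.5, -0.4, 1.1]
gripper_width: 0.0329
finger_force: 0.0
```

Run:
```python
from h import *
a=np.mean([get_image("scene") for _ in range(4)],axis=0).astype(np.uint8)
b=np.mean([get_image("top") for _ in range(4)],axis=0).astype(np.uint8)
g=lambda im,x,y,w,h:cv2.convertScaleAbs(cv2.resize(im[y:y+h,x:x+w],(400,400),interpolation=cv2.INTER_CUBIC),alpha=1.8,beta=40)
cv2.imwrite("pics/s5.png",np.hstack([g(a,295,185,60,60),g(b,290,205,60,60)])[:,:,::-1])
```

```text
(no output)
```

View pics/s5.png

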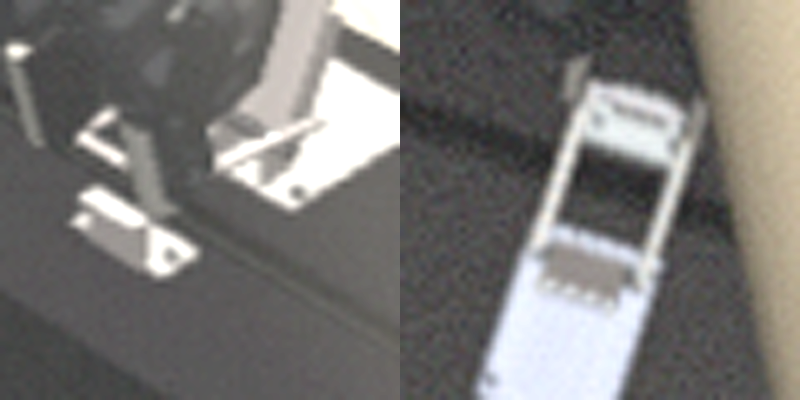

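Run:
```python
from h import *
v=np.load("prelim.npy");mid=v[:2];x=v[4:];y=np.array([-x[1],x[0]])
def cf(p): d=p[:2]-mid; return (1000*np.r_[d@x-.094,d@y,p[2]]).round(1)
S=lambda a,b:(295+a*.15-.4,185+b*.15-.4);T=lambda a,b:(290+(a-400)*.15-.4,205+b*.15-.4)
for t in [(690,108),(688,115),(686,122)]:
  p,e=tri(S(80,138),T(*t)); print("bar-y",cf(p),round(e*1e3,1))
s=read_state();R=s["ee_rot"];p=s["eef_pos"];print("TCP",cf(p))
for t in(-.0165,.0165):
  for a in(-.011,.011):
    X=p+R@[a,t,-.002]; print(cf(X),((proj("top",X)-[290,205])/.15+[400,0]).round(),((proj("scene",X)-[295,185])/.15).round())
```

```text
bar-y [ 31.9 -15.2 212.5] 2.7
bar-y [ 30.2 -15.9 211.2] 1.2
bar-y [ 28.5 -16.5 210. ] 0.3
TCP [ 29.4  -0.8 209.3]
[ 19.3  15.7 214. ] [581. 113.] [190. 160.]
[ 40.5  15.7 208.3] [602.  54.] [132. 212.]
[ 19.3 -17.3 214. ] [678. 145.] [100. 108.]
[ 40.6 -17.3 208.3] [698.  86.] [ 43. 158.]
```

The loop slipped to the tips because 38 mm barely squeezed it. I'll open, go 6 mm deeper and regrip with a firm target.

Emit:
step_arm([
  {"tx": 0,"ty": 0,"tz": 2,"rx": 0,"ry": 0,"rz": 0,"gripper": 55},
  {"tx": 0,"ty": 0,"tz": 0,"rx": 0,"ry": 0,"rz": 0,"gripper": 55},
  {"tx": 0,"ty": 0,"tz": 0,"rx": 0,"ry": 0,"rz": 0,"gripper": 55},
  {"tx": 0,"ty": 0,"tz": -5,"rx": 0,"ry": 0,"rz": 0,"gripper": 55},
  {"tx": 0,"ty": 0,"tz": -4,"rx": 0,"ry": 0,"rz": 0,"gripper": 55},
  {"tx": 0,"ty": 0,"tz": 0,"rx": 0,"ry": 0,"rz": 0,"gripper": 30},
  {"tx": 0,"ty": 0,"tz": 0,"rx": 0,"ry": 0,"rz": 0,"gripper": 25},
  {"tx": 0,"ty": 0,"tz": 0,"rx": 0,"ry": 0,"rz": 0,"gripper": 25},
  {"tx": 0,"ty": 0,"tz": 0,"rx": 0,"ry": 0,"rz": 0,"gripper": 25},
], force=25)

```text
t: 7.02
eef_pos: [0.5682, 0.0548, 0.2021]
ee_rot: [[0.919, -0.306, -0.248], [-0.296, -0.952, 0.078], [-0.26, 0.002, -0.966]]
contact_force: [-2.7, -4.2, 0.2]
gripper_width: 0.0378
finger_force: 25.2
```

Emit:
step_arm([
  {"tx": 1.7,"ty": -1.1,"tz": 0,"rx": 0,"ry": 0,"rz": 0,"gripper": 25},
  {"tx": 1.9,"ty": -0.6,"tz": 0,"rx": 0,"ry": 0,"rz": 0,"gripper": 25},
  {"tx": 1.9,"ty": -0.6,"tz": -1,"rx": 0,"ry": 0,"rz": 0,"gripper": 25},
  {"tx": 1.9,"ty": -0.6,"tz": 0,"rx": 0,"ry": 0,"rz": 0,"gripper": 25},
  {"tx": 0,"ty": 0,"tz": 0,"rx": 0,"ry": 0,"rz": 0,"gripper": 25},
])

```text
t: 7.65
eef_pos: [0.5761, 0.0523, 0.2012]
ee_rot: [[0.92, -0.306, -0.247], [-0.295, -0.952, 0.079], [-0.259, 0.001, -0.966]]
contact_force: [-1.7, -4.4, 0.3]
gripper_width: 0.0377
finger_force: 25.4
```

Emit:
step_arm([
  {"tx": 1.0,"ty": -0.3,"tz": 0,"rx": 0,"ry": 0,"rz": 0,"gripper": 25},
  {"tx": 1.0,"ty": -0.3,"tz": 0,"rx": 0,"ry": 0,"rz": 0,"gripper": 25},
  {"tx": 0,"ty": 0,"tz": 0,"rx": 0,"ry": 0,"rz": 0,"gripper": 25},
])

```text
t: 8.02
eef_pos: [0.5779, 0.0517, 0.2012]
ee_rot: [[0.92, -0.306, -0.247], [-0.295, -0.952, 0.079], [-0.259, 0.001, -0.966]]
contact_force: [-3.1, -4.9, -0.5]
gripper_width: 0.0381
finger_force: 25.4
```

Run:
```python
from h import *
a=np.mean([get_image("scene") for _ in range(4)],axis=0).astype(np.uint8)
b=np.mean([get_image("top") for _ in range(4)],axis=0).astype(np.uint8)
g=lambda im,x,y,w,h:cv2.convertScaleAbs(cv2.resize(im[y:y+h,x:x+w],(400,400),interpolation=cv2.INTER_CUBIC),alpha=1.8,beta=40)
cv2.imwrite("pics/s6.png",np.hstack([g(a,295,185,60,60),g(b,290,205,60,60)])[:,:,::-1])
s=read_state();R=s["ee_rot"];p=s["eef_pos"]
for t in(-.018,.018):
    X=p+R@[0,t,-.007]; print(X.round(4),((proj("top",X)-[290,205])/.15+[400,0]).round(),((proj("scene",X)-[295,185])/.15).round())
```

```text
[0.5851 0.0683 0.208 ] [601.  52.] [131. 215.]
[0.5741 0.034  0.2081] [706.  86.] [ 34. 156.]
```

View pics/s6.png

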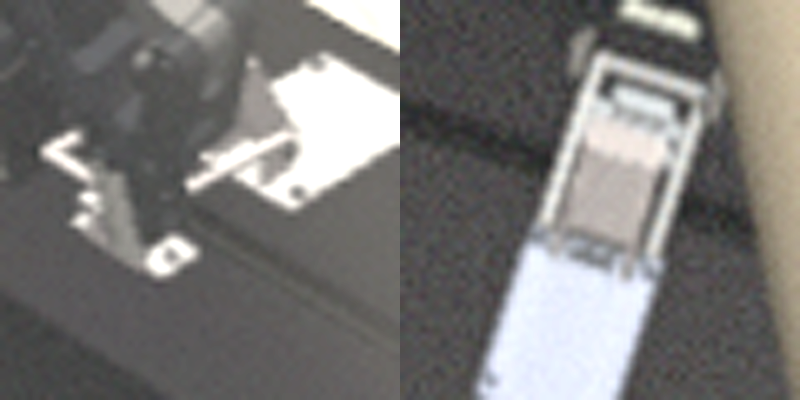

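The top view shows the crossbar from (600,55) to (710,90), about 2 mm beyond the keeper lip at (615–680, 85–110), with the lever leaning over. I'll lower it while watching the force.

Emit:
step_arm([
  {"tx": 0.5,"ty": -0.2,"tz": -2,"rx": 0,"ry": 0,"rz": 0,"gripper": 25},
  {"tx": 0,"ty": 0,"tz": -2,"rx": 0,"ry": 0,"rz": 0,"gripper": 25},
  {"tx": 0,"ty": 0,"tz": -2,"rx": 0,"ry": 0,"rz": 0,"gripper": 25},
  {"tx": 0,"ty": 0,"tz": -2,"rx": 0,"ry": 0,"rz": 0,"gripper": 25},
  {"tx": 0,"ty": 0,"tz": 0,"rx": 0,"ry": 0,"rz": 0,"gripper": 25},
])

```text
t: 9.05
eef_pos: [0.5792, 0.0512, 0.1936]
ee_rot: [[0.92, -0.306, -0.245], [-0.296, -0.952, 0.079], [-0.257, 0.0, -0.966]]
contact_force: [-0.2, -4.3, 1.5]
gripper_width: 0.038
finger_force: 25.9
```

Emit:
step_arm([
  {"tx": 0,"ty": 0,"tz": -2,"rx": 0,"ry": 0,"rz": 0,"gripper": 25},
  {"tx": 0,"ty": 0,"tz": -2,"rx": 0,"ry": 0,"rz": 0,"gripper": 25},
  {"tx": 0,"ty": 0,"tz": 0,"rx": 0,"ry": 0,"rz": 0,"gripper": 25},
])

```text
t: 9.43
eef_pos: [0.5793, 0.0512, 0.1896]
ee_rot: [[0.92, -0.306, -0.245], [-0.296, -0.952, 0.078], [-0.257, 0.0, -0.966]]
contact_force: [0.3, -5.0, 1.0]
gripper_width: 0.0378
finger_force: 26.3
```

Emit:
step_arm([
  {"tx": 0,"ty": 0,"tz": -1.5,"rx": 0,"ry": 0,"rz": 0,"gripper": 25},
  {"tx": 0,"ty": 0,"tz": -1.5,"rx": 0,"ry": 0,"rz": 0,"gripper": 25},
  {"tx": 0,"ty": 0,"tz": -1.5,"rx": 0,"ry": 0,"rz": 0,"gripper": 25},
  {"tx": 0,"ty": 0,"tz": 0,"rx": 0,"ry": 0,"rz": 0,"gripper": 25},
])

```text
t: 9.93
eef_pos: [0.5793, 0.0512, 0.1851]
ee_rot: [[0.92, -0.306, -0.245], [-0.296, -0.952, 0.079], [-0.257, 0.0, -0.966]]
contact_force: [0.1, -5.5, -0.2]
gripper_width: 0.0379
finger_force: 26.6
```

Emit:
step_arm([
  {"tx": 0,"ty": 0,"tz": -1,"rx": 0,"ry": 0,"rz": 0,"gripper": 25},
  {"tx": 0,"ty": 0,"tz": -1,"rx": 0,"ry": 0,"rz": 0,"gripper": 25},
  {"tx": 0,"ty": 0,"tz": -1,"rx": 0,"ry": 0,"rz": 0,"gripper": 25},
  {"tx": 0,"ty": 0,"tz": 0,"rx": 0,"ry": 0,"rz": 0,"gripper": 25},
])

```text
t: 10.42
eef_pos: [0.5791, 0.0512, 0.1821]
ee_rot: [[0.92, -0.306, -0.245], [-0.296, -0.952, 0.079], [-0.258, 0.0, -0.966]]
contact_force: [-1.1, -4.9, 1.4]
gripper_width: 0.0379
finger_force: 26.6
```

Emit:
step_arm([
  {"tx": -1,"ty": 0.3,"tz": 0,"rx": 0,"ry": 0,"rz": 0,"gripper": 25},
  {"tx": -1,"ty": 0.3,"tz": 0,"rx": 0,"ry": 0,"rz": 0,"gripper": 25},
  {"tx": -1,"ty": 0.3,"tz": 0,"rx": 0,"ry": 0,"rz": 0,"gripper": 25},
  {"tx": 0,"ty": 0,"tz": 0,"rx": 0,"ry": 0,"rz": 0,"gripper": 25},
])

```text
t: 10.92
eef_pos: [0.5768, 0.052, 0.1824]
ee_rot: [[0.92, -0.306, -0.244], [-0.296, -0.952, 0.079], [-0.256, -0.0, -0.967]]
contact_force: [2.5, -4.9, 0.9]
gripper_width: 0.0376
finger_force: 27.0
```

Emit:
step_arm([
  {"tx": -0.7,"ty": 0.2,"tz": 0,"rx": 0,"ry": 0,"rz": 0,"gripper": 25},
  {"tx": 0,"ty": 0,"tz": 0,"rx": 0,"ry": 0,"rz": 0,"gripper": 25},
])

```text
t: 11.18
eef_pos: [0.576, 0.0521, 0.1823]
ee_rot: [[0.92, -0.306, -0.244], [-0.296, -0.952, 0.078], [-0.256, -0.0, -0.967]]
contact_force: [2.5, -5.5, 0.2]
gripper_width: 0.0379
finger_force: 27.2
```

Emit:
step_arm([
  {"tx": -0.8,"ty": 0.25,"tz": 0,"rx": 0,"ry": 0,"rz": 0,"gripper": 25},
  {"tx": 0,"ty": 0,"tz": 0,"rx": 0,"ry": 0,"rz": 0,"gripper": 25},
])

```text
t: 11.42
eef_pos: [0.5752, 0.0523, 0.1823]
ee_rot: [[0.92, -0.306, -0.244], [-0.296, -0.952, 0.078], [-0.256, 0.0, -0.967]]
contact_force: [2.0, -5.2, 0.8]
gripper_width: 0.0377
finger_force: 27.2
```

Emit:
step_arm([
  {"tx": -0.5,"ty": 0.15,"tz": 0,"rx": 0,"ry": 0,"rz": 0,"gripper": 25},
  {"tx": 0,"ty": 0,"tz": 0,"rx": 0,"ry": 0,"rz": 0,"gripper": 25},
])

```text
t: 11.68
eef_pos: [0.5747, 0.0526, 0.1823]
ee_rot: [[0.92, -0.306, -0.244], [-0.296, -0.952, 0.079], [-0.256, -0.0, -0.967]]
contact_force: [2.1, -5.6, 0.7]
gripper_width: 0.0379
finger_force: 27.3
```

Emit:
step_arm([
  {"tx": -0.7,"ty": 0.2,"tz": 0,"rx": 0,"ry": 0,"rz": 0,"gripper": 25},
  {"tx": 0,"ty": 0,"tz": 0,"rx": 0,"ry": 0,"rz": 0,"gripper": 25},
])

```text
t: 11.92
eef_pos: [0.5739, 0.0528, 0.1823]
ee_rot: [[0.92, -0.306, -0.244], [-0.296, -0.952, 0.079], [-0.256, -0.0, -0.967]]
contact_force: [1.0, -6.1, 0.6]
gripper_width: 0.0376
finger_force: 27.3
```

Emit:
step_arm([
  {"tx": -0.5,"ty": 0.15,"tz": 0,"rx": 0,"ry": 0,"rz": 0,"gripper": 25},
  {"tx": 0,"ty": 0,"tz": 0,"rx": 0,"ry": 0,"rz": 0,"gripper": 25},
])

```text
t: 12.18
eef_pos: [0.5734, 0.053, 0.1823]
ee_rot: [[0.92, -0.306, -0.244], [-0.296, -0.952, 0.079], [-0.256, -0.0, -0.967]]
contact_force: [1.8, -5.9, 0.9]
gripper_width: 0.038
finger_force: 27.2
```

Emit:
step_arm([
  {"tx": -0.5,"ty": 0.15,"tz": 0,"rx": 0,"ry": 0,"rz": 0,"gripper": 25},
  {"tx": 0,"ty": 0,"tz": 0,"rx": 0,"ry": 0,"rz": 0,"gripper": 25},
])

```text
t: 12.42
eef_pos: [0.5728, 0.0532, 0.1823]
ee_rot: [[0.92, -0.306, -0.244], [-0.296, -0.952, 0.079], [-0.257, -0.0, -0.967]]
contact_force: [1.7, -4.5, 0.7]
gripper_width: 0.0379
finger_force: 27.2
```

Emit:
step_arm([
  {"tx": -0.5,"ty": 0.15,"tz": 0,"rx": 0,"ry": 0,"rz": 0,"gripper": 25},
  {"tx": 0,"ty": 0,"tz": 0,"rx": 0,"ry": 0,"rz": 0,"gripper": 25},
])

```text
t: 12.68
eef_pos: [0.5725, 0.0533, 0.1823]
ee_rot: [[0.92, -0.306, -0.244], [-0.296, -0.952, 0.079], [-0.256, -0.0, -0.967]]
contact_force: [2.0, -5.0, 1.2]
gripper_width: 0.0379
finger_force: 27.2
```

Emit:
step_arm([
  {"tx": -0.5,"ty": 0.15,"tz": 0,"rx": 0,"ry": 0,"rz": 0,"gripper": 25},
  {"tx": 0,"ty": 0,"tz": 0,"rx": 0,"ry": 0,"rz": 0,"gripper": 25},
])

```text
t: 12.92
eef_pos: [0.5723, 0.0533, 0.1824]
ee_rot: [[0.92, -0.307, -0.243], [-0.296, -0.952, 0.079], [-0.255, -0.0, -0.967]]
contact_force: [3.6, -6.1, 0.6]
gripper_width: 0.0384
finger_force: 27.3
```

Emit:
step_arm([
  {"tx": -0.5,"ty": 0.15,"tz": 0,"rx": 0,"ry": 0,"rz": 0,"gripper": 25},
  {"tx": 0,"ty": 0,"tz": 0,"rx": 0,"ry": 0,"rz": 0,"gripper": 25},
])

```text
t: 13.18
eef_pos: [0.5721, 0.0534, 0.1824]
ee_rot: [[0.92, -0.307, -0.242], [-0.297, -0.952, 0.079], [-0.255, -0.0, -0.967]]
contact_force: [4.2, -5.1, 0.3]
gripper_width: 0.038
finger_force: 27.3
```

Contact with the post: the position lags the command and the force is climbing. I'll tug slightly more and hold.

Emit:
step_arm([
  {"tx": -0.6,"ty": 0.2,"tz": 0,"rx": 0,"ry": 0,"rz": 0,"gripper": 25},
  {"tx": 0,"ty": 0,"tz": 0,"rx": 0,"ry": 0,"rz": 0,"gripper": 25},
])

```text
t: 13.42
eef_pos: [0.5719, 0.0535, 0.1824]
ee_rot: [[0.921, -0.307, -0.242], [-0.297, -0.952, 0.079], [-0.254, -0.001, -0.967]]
contact_force: [6.9, -5.4, 0.0]
gripper_width: 0.0379
finger_force: 27.3
```

Emit:
step_arm([
  {"tx": -0.5,"ty": 0.15,"tz": 0,"rx": 0,"ry": 0,"rz": 0,"gripper": 25},
  {"tx": 0,"ty": 0,"tz": 0,"rx": 0,"ry": 0,"rz": 0,"gripper": 25},
  {"tx": 0,"ty": 0,"tz": 0,"rx": 0,"ry": 0,"rz": 0,"gripper": 25},
])

```text
t: 13.8
eef_pos: [0.5717, 0.0535, 0.1825]
ee_rot: [[0.921, -0.307, -0.241], [-0.297, -0.952, 0.079], [-0.253, -0.001, -0.967]]
contact_force: [6.7, -6.2, 0.1]
gripper_width: 0.0378
finger_force: 27.4
```

Held at about 5 N. To confirm the bar is under the lip, I'll ease the tug slightly and lift to feel for it.

Emit:
step_arm([
  {"tx": 0.5,"ty": -0.15,"tz": 1,"rx": 0,"ry": 0,"rz": 0,"gripper": 25},
  {"tx": 0,"ty": 0,"tz": 1,"rx": 0,"ry": 0,"rz": 0,"gripper": 25},
  {"tx": 0,"ty": 0,"tz": 0,"rx": 0,"ry": 0,"rz": 0,"gripper": 25},
])

```text
t: 14.18
eef_pos: [0.5718, 0.0534, 0.1842]
ee_rot: [[0.92, -0.307, -0.242], [-0.297, -0.952, 0.079], [-0.254, -0.0, -0.967]]
contact_force: [6.8, -5.6, -2.1]
gripper_width: 0.0381
finger_force: 27.2
```

Emit:
step_arm([
  {"tx": 0,"ty": 0,"tz": 1,"rx": 0,"ry": 0,"rz": 0,"gripper": 25},
  {"tx": 0,"ty": 0,"tz": 0,"rx": 0,"ry": 0,"rz": 0,"gripper": 25},
])

```text
t: 14.42
eef_pos: [0.5716, 0.0535, 0.1844]
ee_rot: [[0.92, -0.307, -0.243], [-0.297, -0.952, 0.079], [-0.255, -0.0, -0.967]]
contact_force: [7.1, -6.0, -6.6]
gripper_width: 0.0378
finger_force: 27.0
```

The lift is blocked at z 0.1844 (−6.6 N), so the bar is under the lip. I'll lower it again, hold the light tug, then ease off and release.

Emit:
step_arm([
  {"tx": 0,"ty": 0,"tz": -1.5,"rx": 0,"ry": 0,"rz": 0,"gripper": 25},
  {"tx": 0,"ty": 0,"tz": -1.5,"rx": 0,"ry": 0,"rz": 0,"gripper": 25},
  {"tx": 0,"ty": 0,"tz": 0,"rx": 0,"ry": 0,"rz": 0,"gripper": 25},
  {"tx": 0,"ty": 0,"tz": 0,"rx": 0,"ry": 0,"rz": 0,"gripper": 25},
  {"tx": 0,"ty": 0,"tz": 0,"rx": 0,"ry": 0,"rz": 0,"gripper": 25},
])

```text
t: 15.05
eef_pos: [0.5718, 0.0535, 0.1828]
ee_rot: [[0.921, -0.307, -0.242], [-0.297, -0.952, 0.079], [-0.254, -0.001, -0.967]]
contact_force: [4.0, -5.9, 2.6]
gripper_width: 0.0381
finger_force: 27.5
```

Emit:
step_arm([
  {"tx": 0.6,"ty": -0.2,"tz": 0,"rx": 0,"ry": 0,"rz": 0,"gripper": 25},
  {"tx": 0.4,"ty": -0.1,"tz": 0,"rx": 0,"ry": 0,"rz": 0,"gripper": 25},
  {"tx": 0,"ty": 0,"tz": 0,"rx": 0,"ry": 0,"rz": 0,"gripper": 50},
  {"tx": 0,"ty": 0,"tz": 0,"rx": 0,"ry": 0,"rz": 0,"gripper": 60},
  {"tx": 0,"ty": 0,"tz": 0,"rx": 0,"ry": 0,"rz": 0,"gripper": 60},
  {"tx": 0,"ty": 0,"tz": 0,"rx": 0,"ry": 0,"rz": 0,"gripper": 60},
])

```text
t: 15.8
eef_pos: [0.5707, 0.0548, 0.1817]
ee_rot: [[0.92, -0.305, -0.247], [-0.294, -0.952, 0.079], [-0.259, -0.0, -0.966]]
contact_force: [-0.4, -0.3, -0.2]
gripper_width: 0.0599
finger_force: 0.0
```

Released cleanly. I'll withdraw upward, shut the fingers and tilt to −5° ready for the lever.

Emit:
step_arm([
  {"tx": 3,"ty": -1,"tz": 15,"rx": 0,"ry": 0,"rz": 0,"gripper": 60},
  {"tx": 2,"ty": -0.7,"tz": 25,"rx": 0,"ry": 0,"rz": 0,"gripper": 60},
  {"tx": 0,"ty": 0,"tz": 30,"rx": 0,"ry": 0,"rz": 0,"gripper": 60},
  {"tx": 0,"ty": 0,"tz": 8,"rx": -3.05,"ry": -9.5,"rz": 0,"gripper": 30},
  {"tx": 0,"ty": 0,"tz": 0,"rx": -3.05,"ry": -9.5,"rz": 0,"gripper": 0},
  {"tx": 0,"ty": 0,"tz": 0,"rx": 0,"ry": 0,"rz": 0,"gripper": 0},
  {"tx": 0,"ty": 0,"tz": 0,"rx": 0,"ry": 0,"rz": 0,"gripper": 0},
  {"tx": 0,"ty": 0,"tz": 0,"rx": 0,"ry": 0,"rz": 0,"gripper": 0},
])

```text
t: 16.8
eef_pos: [0.5769, 0.052, 0.2602]
ee_rot: [[0.948, -0.307, 0.082], [-0.306, -0.952, -0.026], [0.085, -0.001, -0.996]]
contact_force: [0.9, -0.1, -0.5]
gripper_width: -0.0002
finger_force: 0.0
```

Run:
```python
from h import *
a=np.mean([get_image("scene") for _ in range(4)],axis=0).astype(np.uint8)
b=np.mean([get_image("top") for _ in range(4)],axis=0).astype(np.uint8)
g=lambda im,x,y,w,h:cv2.convertScaleAbs(cv2.resize(im[y:y+h,x:x+w],(400,400),interpolation=cv2.INTER_CUBIC),alpha=1.7,beta=35)
cv2.imwrite("pics/s7.png",np.hstack([g(a,285,155,80,80),g(b,285,200,70,70)])[:,:,::-1])
```

```text
(no output)
```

View pics/s7.png

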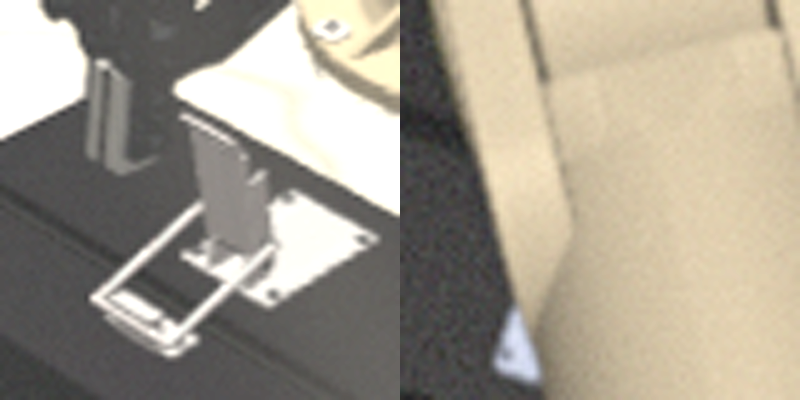

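The picture shows the loop hooked round the keeper, with the crossbar at left crop (95,298)–(180,350), and the lever upright with its top at (215,130). Next I'll bring the shut fingers to the lever's face.

Emit:
step_arm([
  {"tx": -10,"ty": 4,"tz": -10,"rx": 0,"ry": 0,"rz": 0,"gripper": 0},
  {"tx": -11,"ty": 4,"tz": -9,"rx": 0,"ry": 0,"rz": 0,"gripper": 0},
  {"tx": -4,"ty": 1.3,"tz": 0,"rx": 0,"ry": 0,"rz": 0,"gripper": 0},
  {"tx": -4,"ty": 1.3,"tz": 0,"rx": 0,"ry": 0,"rz": 0,"gripper": 0},
  {"tx": 0,"ty": 0,"tz": 0,"rx": 0,"ry": 0,"rz": 0,"gripper": 0},
])

```text
t: 17.82
eef_pos: [0.5471, 0.0632, 0.2414]
ee_rot: [[0.949, -0.305, 0.083], [-0.304, -0.952, -0.026], [0.087, -0.0, -0.996]]
contact_force: [0.3, -0.6, -0.2]
gripper_width: 0.0002
finger_force: 0.4
```

Emit:
step_arm([
  {"tx": -5.7,"ty": 1.8,"tz": 0,"rx": 0,"ry": 0,"rz": 0,"gripper": 0},
  {"tx": -5.7,"ty": 1.8,"tz": 0,"rx": 0,"ry": 0,"rz": 0,"gripper": 0},
  {"tx": -5.7,"ty": 1.8,"tz": -1,"rx": 0,"ry": 0,"rz": 0,"gripper": 0},
  {"tx": 0,"ty": 0,"tz": 0,"rx": 0,"ry": 0,"rz": 0,"gripper": 0},
])

```text
t: 18.32
eef_pos: [0.5296, 0.0689, 0.2403]
ee_rot: [[0.949, -0.305, 0.083], [-0.304, -0.952, -0.026], [0.087, -0.0, -0.996]]
contact_force: [3.2, -1.1, 4.4]
gripper_width: 0.0001
finger_force: 2.3
```

Emit:
step_arm([
  {"tx": -4,"ty": 1.3,"tz": -1,"rx": 0,"ry": 0,"rz": 0,"gripper": 0},
  {"tx": -4,"ty": 1.3,"tz": -1,"rx": 0,"ry": 0,"rz": 0,"gripper": 0},
  {"tx": -3,"ty": 1,"tz": -1,"rx": 0,"ry": 0,"rz": 0,"gripper": 0},
  {"tx": 0,"ty": 0,"tz": 0,"rx": 0,"ry": 0,"rz": 0,"gripper": 0},
])

```text
t: 18.82
eef_pos: [0.5189, 0.0722, 0.2371]
ee_rot: [[0.949, -0.305, 0.083], [-0.304, -0.952, -0.026], [0.087, -0.0, -0.996]]
contact_force: [5.2, -1.4, 5.4]
gripper_width: 0.0001
finger_force: 2.7
```

Emit:
step_arm([
  {"tx": -4,"ty": 1.3,"tz": -1.5,"rx": 0,"ry": 0,"rz": 0,"gripper": 0},
  {"tx": -4,"ty": 1.3,"tz": -1.7,"rx": 0,"ry": 0,"rz": 0,"gripper": 0},
  {"tx": 0,"ty": 0,"tz": 0,"rx": 0,"ry": 0,"rz": 0,"gripper": 0},
])

```text
t: 19.2
eef_pos: [0.5116, 0.0746, 0.2344]
ee_rot: [[0.948, -0.306, 0.085], [-0.304, -0.952, -0.026], [0.089, -0.001, -0.996]]
contact_force: [7.4, -2.6, 5.3]
gripper_width: -0.0001
finger_force: 4.5
```

Emit:
step_arm([
  {"tx": -3.7,"ty": 1.2,"tz": -2.2,"rx": 0,"ry": 0,"rz": 0,"gripper": 0},
  {"tx": -3.7,"ty": 1.2,"tz": -2.6,"rx": 0,"ry": 0,"rz": 0,"gripper": 0},
  {"tx": 0,"ty": 0,"tz": 0,"rx": 0,"ry": 0,"rz": 0,"gripper": 0},
])

```text
t: 19.58
eef_pos: [0.504, 0.0771, 0.2299]
ee_rot: [[0.948, -0.305, 0.084], [-0.304, -0.952, -0.027], [0.088, -0.0, -0.996]]
contact_force: [3.1, -2.4, 8.8]
gripper_width: 0.0002
finger_force: 4.5
```

Emit:
step_arm([
  {"tx": -3,"ty": 1,"tz": -3,"rx": 0,"ry": 0,"rz": 0,"gripper": 0},
  {"tx": -3,"ty": 1,"tz": -3.2,"rx": 0,"ry": 0,"rz": 0,"gripper": 0},
  {"tx": 0,"ty": 0,"tz": 0,"rx": 0,"ry": 0,"rz": 0,"gripper": 0},
])

```text
t: 19.95
eef_pos: [0.4972, 0.0795, 0.2233]
ee_rot: [[0.949, -0.305, 0.083], [-0.304, -0.952, -0.026], [0.087, -0.0, -0.996]]
contact_force: [1.7, -1.3, 9.5]
gripper_width: 0.0003
finger_force: 4.0
```

Emit:
step_arm([
  {"tx": -2.4,"ty": 0.8,"tz": -3.5,"rx": 0,"ry": 0,"rz": 0,"gripper": 0},
  {"tx": -2.4,"ty": 0.8,"tz": -3.8,"rx": 0,"ry": 0,"rz": 0,"gripper": 0},
  {"tx": 0,"ty": 0,"tz": 0,"rx": 0,"ry": 0,"rz": 0,"gripper": 0},
])

```text
t: 20.32
eef_pos: [0.4916, 0.0813, 0.2151]
ee_rot: [[0.949, -0.305, 0.08], [-0.303, -0.952, -0.026], [0.085, 0.0, -0.996]]
contact_force: [-0.1, -0.4, 4.3]
gripper_width: -0.0001
finger_force: 2.3
```

Emit:
step_arm([
  {"tx": -1.5,"ty": 0.5,"tz": -3.5,"rx": 0,"ry": 0,"rz": 0,"gripper": 0},
  {"tx": -1,"ty": 0.3,"tz": -3.5,"rx": 0,"ry": 0,"rz": 0,"gripper": 0},
  {"tx": 0,"ty": 0,"tz": 0,"rx": 0,"ry": 0,"rz": 0,"gripper": 0},
])

```text
t: 20.7
eef_pos: [0.4888, 0.0821, 0.2074]
ee_rot: [[0.949, -0.304, 0.079], [-0.303, -0.953, -0.026], [0.084, 0.001, -0.997]]
contact_force: [0.4, 0.5, 0.3]
gripper_width: -0.0001
finger_force: 0.4
```

Emit:
step_arm([
  {"tx": -0.5,"ty": 0.2,"tz": -2.5,"rx": 0,"ry": 0,"rz": 0,"gripper": 0},
  {"tx": 0,"ty": 0,"tz": -2.5,"rx": 0,"ry": 0,"rz": 0,"gripper": 0},
  {"tx": 0,"ty": 0,"tz": 0,"rx": 0,"ry": 0,"rz": 0,"gripper": 0},
])

```text
t: 21.08
eef_pos: [0.4891, 0.0818, 0.2027]
ee_rot: [[0.949, -0.305, 0.081], [-0.304, -0.952, -0.026], [0.085, 0.001, -0.996]]
contact_force: [0.3, 0.2, 0.1]
gripper_width: -0.0
finger_force: 0.0
```

The force has gone, so the lever probably snapped home. I'll press gently to confirm the hard stop.

Emit:
step_arm([
  {"tx": 0,"ty": 0,"tz": -1.5,"rx": 0,"ry": 0,"rz": 0,"gripper": 0},
  {"tx": 0,"ty": 0,"tz": -1.5,"rx": 0,"ry": 0,"rz": 0,"gripper": 0},
  {"tx": 0,"ty": 0,"tz": 0,"rx": 0,"ry": 0,"rz": 0,"gripper": 0},
])

```text
t: 21.45
eef_pos: [0.4893, 0.0819, 0.2001]
ee_rot: [[0.949, -0.305, 0.082], [-0.304, -0.952, -0.026], [0.086, 0.0, -0.996]]
contact_force: [-0.1, -0.1, -0.7]
gripper_width: 0.0003
finger_force: 0.0
```

Emit:
step_arm([
  {"tx": 0,"ty": 0,"tz": -1.2,"rx": 0,"ry": 0,"rz": 0,"gripper": 0},
  {"tx": 0,"ty": 0,"tz": 0,"rx": 0,"ry": 0,"rz": 0,"gripper": 0},
])

```text
t: 21.7
eef_pos: [0.4893, 0.0819, 0.199]
ee_rot: [[0.949, -0.305, 0.082], [-0.304, -0.952, -0.026], [0.086, 0.0, -0.996]]
contact_force: [-0.6, -0.1, -0.6]
gripper_width: 0.0002
finger_force: 0.0
```

Emit:
step_arm([
  {"tx": 0,"ty": 0,"tz": -1,"rx": 0,"ry": 0,"rz": 0,"gripper": 0},
  {"tx": 0,"ty": 0,"tz": 0,"rx": 0,"ry": 0,"rz": 0,"gripper": 0},
])

```text
t: 21.95
eef_pos: [0.4895, 0.082, 0.1982]
ee_rot: [[0.949, -0.305, 0.082], [-0.304, -0.952, -0.026], [0.086, -0.0, -0.996]]
contact_force: [-0.2, -0.3, 0.9]
gripper_width: 0.0001
finger_force: 0.5
```

Emit:
step_arm([
  {"tx": 0,"ty": 0,"tz": -1,"rx": 0,"ry": 0,"rz": 0,"gripper": 0},
  {"tx": 0,"ty": 0,"tz": 0,"rx": 0,"ry": 0,"rz": 0,"gripper": 0},
])

```text
t: 22.2
eef_pos: [0.4895, 0.082, 0.1979]
ee_rot: [[0.949, -0.305, 0.083], [-0.304, -0.952, -0.026], [0.087, -0.0, -0.996]]
contact_force: [-3.2, -1.0, 6.9]
gripper_width: -0.0006
finger_force: 3.8
```

Emit:
step_arm([
  {"tx": 0,"ty": 0,"tz": -1,"rx": 0,"ry": 0,"rz": 0,"gripper": 0},
  {"tx": 0,"ty": 0,"tz": 0,"rx": 0,"ry": 0,"rz": 0,"gripper": 0},
])

```text
t: 22.45
eef_pos: [0.4896, 0.0821, 0.1977]
ee_rot: [[0.949, -0.305, 0.083], [-0.304, -0.952, -0.027], [0.088, -0.0, -0.996]]
contact_force: [-7.1, -1.8, 14.7]
gripper_width: -0.0003
finger_force: 7.1
```

Emit:
step_arm([
  {"tx": 1,"ty": -0.3,"tz": 4,"rx": 0,"ry": 0,"rz": 0,"gripper": 0},
  {"tx": 0,"ty": 0,"tz": 20,"rx": 0,"ry": 0,"rz": 0,"gripper": 0},
  {"tx": 0,"ty": 0,"tz": 50,"rx": 0,"ry": 0,"rz": 0,"gripper": 0},
  {"tx": 0,"ty": 0,"tz": 50,"rx": 0,"ry": 0,"rz": 0,"gripper": 0},
  {"tx": 0,"ty": 0,"tz": 0,"rx": 0,"ry": 0,"rz": 0,"gripper": 0},
  {"tx": 0,"ty": 0,"tz": 0,"rx": 0,"ry": 0,"rz": 0,"gripper": 0},
])

```text
t: 23.2
eef_pos: [0.4903, 0.0816, 0.3195]
ee_rot: [[0.949, -0.305, 0.081], [-0.304, -0.952, -0.026], [0.085, 0.0, -0.996]]
contact_force: [0.0, 0.0, -0.4]
gripper_width: -0.0001
finger_force: 0.0
```

Run:
```python
from h import *
a=cv2.imread("pics/scene0.png",0).astype(np.float32)
b=cv2.cvtColor(np.mean([get_image("scene") for _ in range(4)],axis=0).astype(np.uint8),cv2.COLOR_RGB2GRAY).astype(np.float32)
def sh(x,y,r=9):
    s=lambda i:cv2.resize(i,None,fx=8,fy=8,interpolation=cv2.INTER_CUBIC)
    m=cv2.matchTemplate(s(b[y-r-6:y+r+6,x-r-6:x+r+6]),s(a[y-r:y+r,x-r:x+r]),cv2.TM_CCOEFF_NORMED)
    _,v,_,l=cv2.minMaxLoc(m); return (np.array(l)/8-6).round(2),round(v,2)
print("lid corners",sh(251,201),sh(356,271),"body corner",sh(416,227))
d=np.array([.952,-.306,0])
for P in(np.array([.5577,-.0818,.174]),np.array([.6397,.1733,.173])): print("px per -5mm",(proj("scene",P-.005*d)-proj("scene",P)).round(2))
print(read_state()["contact_force"].round(1),read_state()["eef_pos"])
```

```text
lid corners (array([ 3.  , -2.38]), 0.98) (array([ 3.  , -3.25]), 0.99) body corner (array([0., 0.]), 1.0)
px per -5mm [ 2.03 -1.05]
px per -5mm [ 2.02 -1.5 ]
[-0.5  0.5 -0.8] [0.48988037 0.08146317 0.31873575]
```

The lid has moved about 8 mm in and the body hasn't moved, so I'll hand in.

```bash
python3 -c "
from cell import *
print(sign_off())"
```

```text
the job is handed in; nothing more can be done
None
```

I hooked the loop under the keeper's lip with a tug of about 5 N and pressed the lever to its hard stop. The lid is drawn in about 8 mm, the robot is clear, and the job was handed in at about 23 s; no verdict was returned.

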